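# Register a manifold blank in the marking station and switch it on

### The job

Slide the aluminium manifold blank over the marking station's base plate, without lifting it off the plate, until it sits hard and flush against both blue stops, the long back fence and the short end stop. Then, with the blank registered, turn the red isolator handle clockwise all the way from off to on. Leave the blank seated, and do not shove or knock over the ferrules, the tape roll or the can standing around.

Things in the scene. Friction and masses are not known exactly. Their poses are not given: they have to be found in the camera images.
- station: Fixed marking station, steel plate 15 mm thick; origin on the bench. x points to the back fence, y to the end stop. Plate x -125..165, y -150..150 mm, top z 15. Blue fence: front face x 85, 20 thick, y -90..130. Blue end stop: face y 110, 20 thick, x -10..60. Both rise 20 mm above the plate. Low marking head 44 x 50 mm, 83 tall, at x 137, y 115.
- stop_corner (a point): The inner corner where the front face of the fence and the face of the end stop would meet, at the plate's top surface (station x 85, y 110, z 15 mm); axes as the station's.
- blank: Loose aluminium manifold block, 88 mm (x) x 120 mm (y) x 30 mm high, with dark round ports on top, about 0.75 kg. Origin at the centre of its underside, z up. Its 120 mm side (+x face) goes against the fence and its 88 mm side (+y face) against the end stop. It starts on the plate, within about 0.3 rad of the station's direction.
- blank_corner (a point): The blank's lower corner at its +x, +y (blank x 44, y 60, z 0 mm); it belongs at the stop corner. Axes as the blank's.
- isolator: Fixed isolator box, 120 x 120 x 80 mm, grey with a yellow top. Origin at the centre of its underside, z up. A black dot on top (at -x) marks off, a green dot (at +y) marks on.
- handle (a joint): Angle of the red handle, 0 = off (it points to the box's -x), 1.571 = fully on (it points to the box's +y); it grows clockwise seen from above, has a hard stop at each end, starts near off (up to 0.25 rad), and stays where it is left.
- handle_axis (a point): Point on the handle's vertical turning axis at the middle height of the handle's arm, 105 mm above the bench; axes as the isolator's.
- handle_tip (a point): Point on the handle's arm 80 mm from the turning axis, at the middle of its height. The arm is 20 mm wide, reaches 100 mm from the axis and stands 92 to 118 mm above the bench; the hub is 48 mm across, top at 120 mm.
- ferrule_a: Loose upright steel ferrule, 34 mm diameter, 50 mm tall, on the plate behind the fence; leave alone. Origin at the centre of its underside.
- ferrule_b: Loose upright steel ferrule, 30 mm diameter, 45 mm tall, on the plate behind the fence; leave alone. Origin at the centre of its underside.
- tape: Roll of tan tape lying flat, 90 mm diameter, 24 mm tall; leave alone. Origin at the centre of its underside.
- can: Upright can with a blue label, 64 mm diameter, 110 mm tall; leave alone. Origin at the centre of its underside.
Mind the look-alikes: they are no part of the job. Leave any purple or turquoise look-alike of the isolator alone.

How it is judged (in metres and radians):
On the way, in this order (a step that is already met when the one before it is completed fails the run):
1. the blank lies flat and registered against both stops (each within 2 mm, square within 0.02 rad), at rest (x of blank_corner in the frame of stop_corner between -0.002 and 0.002 m and y of blank_corner in the frame of stop_corner between -0.002 and 0.002 m and z of blank_corner in the frame of stop_corner below 0.003 m and angle between the x axis of blank and the x axis of station, either way round below 0.02 rad and linear speed of blank below 0.005 m/s), for 0.2 s.
2. the handle is turned fully on (above 1.47 rad) with the blank still registered (x of blank_corner in the frame of stop_corner between -0.002 and 0.002 m and y of blank_corner in the frame of stop_corner between -0.002 and 0.002 m and z of blank_corner in the frame of stop_corner below 0.003 m and angle between the x axis of blank and the x axis of station, either way round below 0.02 rad and value of joint handle above 1.47 rad), for 0.2 s.
At the end, for the whole second after the job is handed in: The blank lies flat on the plate and at rest, its corner within 2 mm of both stop faces and square to them within 0.02 rad, and the handle is on (above 1.47 rad) (all of step 2 and linear speed of blank below 0.005 m/s); the robot touches nothing.
It fails at once if the blank is lifted more than 10 mm off the plate or tipped by more than 0.2 rad (z of blank in the frame of station above 0.025 m or angle between blank's own z axis and vertical above 0.2 rad).
It fails at once if the tape roll, the can or a ferrule is moved by more than 30 mm, or a ferrule or the can is knocked over (tilted by more than 0.6 rad) (distance of any of ferrule_a, ferrule_b, tape, can from where it was at the start of the episode above 0.03 m or angle between any of ferrule_a, ferrule_b, can's own z axis and vertical above 0.6 rad).
It also fails if it takes over 61 s, if anything falls off the work surface, if the arm or the gripper's body presses on something with over 40 N, if the wrist force passes 120 N, or if a joint passes its speed limit or range.

### The arm

A 6-joint arm with a two-finger parallel gripper is mounted at the origin on the work surface. World frame = base frame: x ahead of the robot, y to its left, z up, the work surface at z = 0. Lengths are in mm, angles in rad, forces in N, time in s.
With the tool pointing down it reaches from about 400 to 925 mm from the base axis. Payload 12.5 kg.
Tool frame: the origin (TCP) lies on the centre line of the jaws, within the pads' length; the fingertips stand 14 mm ahead of it and the grasp point (between the pads) lies 5 mm behind it; z points along the fingers, x is the direction in which the jaws open and shut, and the axes are right-handed (so a half turn about z gives the same grasp; the last joint's range is limited). The gripper opens to 95 mm and grips with 3 to 60 N. Pads are 20 mm wide; open, the fingers measure 119 mm over their backs; the gripper's body (75 mm by 180 mm) begins 59 mm behind the grasp point.
Start: joints at [-1.324, 0.491, 1.559, -0, 1.092, -0.106], TCP at [215.977, -586.514, 228.661] pointing down, gripper open.
Joint ranges: [-3.1, 3.1], [-0.84, 2.19], [0.05, 2.79], [-1.13, 4.28], [0.06, 2.93], [-2.69, 2.69]. Speed limits (rad/s): [2.22, 2.22, 2.79, 3.14, 3.14, 3.14].

### API

Orientations are given as [roll, pitch, yaw] about the fixed x, y, z axes, in that order (R = Rz(yaw) Ry(pitch) Rx(roll)).
In Python, from cell import state, read_camera, job_done gives the robot as it stands.
- The arm moves only by the shell command python3 -m handwheel 'ROWS'. ROWS is JSON, a list of rows, each an object of numbers: "hand": the finger opening in m, from 0 to 0.0951; "x", "y", "z": the shift along the world's x, y, z in m; "spin": the turn about the world's z in units of 5 degrees (1.0 is 5 degrees). In form: [{"hand": .., "x": .., "y": .., "z": .., "spin": ..}, ...]. A call has 1 to 20 rows; each row is the pose to reach, as a shift and turn from the pose commanded when the call began; what a row does not reach only later rows make up. A row lasts 1/12 s, in which the tool goes at most 41.7 mm and 7.16 degrees, less where a joint would pass 70% of its speed; a pose out of reach is approached as far as the arm can. A call with a gripper value outside its range is refused whole. The fingers move at their own pace and stop on an object; the grip force is fixed at half the most. Time passes only in rows, so rows that repeat a pose let the fingers close. It gives the time, the measured TCP pose, the force and the opening at its end, in the units of the state.
- state(): the state, without advancing time (a new reading comes with each control period).
- read_camera(name): name is "scene" or "top" or "wrist"; returns a dict with "img" (420x560x3 uint8, red, green, blue), "fx", "fy", "cx", "cy" (pixels), "T" (4x4, takes a point from camera to world coordinates). Camera axes: x right, y down, z forward; pixel columns grow to the right and rows downward; lengths in mm; the calibration is good to about 2 mm. A picture is of the moment at which its call begins. There is no depth.
- job_done(): hands the job in, once; it reports no verdict.
The state is a dict: "t": time; "joints": joint angles; "qvel": joint speeds; "tau": joint torques, N m; "eef_pos": TCP position; "tcp_rot": TCP orientation; "ft_force": force on the tool from outside, world axes, zero at the start; "moment": the same for the moment, N m; "opening": opening from 0.0 (shut) to 1.0 (fully open).
Only numpy, scipy, OpenCV 4.12 (cv2) and the standard library are available. Lean on these libraries where they do the work, as an engineer would, in place of code of your own. Each camera call takes 0.05 s, during which the arm holds its last target. There are 200 camera calls.

## Working session

There is one attempt and no reset: what is moved stays moved. The work goes in short steps, Python scripts to look and compute and a shell command to move; the robot and the scene stay as the last step left them, time stands still between calls to the robot, and variables do not carry over. Pictures are saved under pics/ and viewed, about 8 in all and at most 12, crops included, and the job is handed in when it is done.

```bash
ls; mkdir -p pics; python3 - <<'E'
from cell import *
import cv2
s=state();print(s)
for n in("top","scene"):
    c=read_camera(n);cv2.imwrite(f"pics/{n}0.png",c["img"][:,:,::-1]);print(n,c["fx"],c["cx"],c["cy"],c["T"])
E
```

```text
pics
{'t': 0.0, 'joints': array([-1.32360947e+00,  4.91556453e-01,  1.55947199e+00,  2.71123600e-05,
        1.09167904e+00, -1.05597347e-01]), 'qvel': array([-0.000193  , -0.00019972,  0.00126824,  0.00071692,  0.0015315 ,
       -0.00200064]), 'tau': array([-2.14311141e-03, -6.12648368e+01, -2.58183306e+01,  6.92420430e-02,
        4.83196741e-02, -1.18331259e-04]), 'eef_pos': array([ 215.91621454, -586.27076796,  228.05590347]), 'tcp_rot': array([-3.14145124e+00,  1.10608806e-03, -1.21802456e+00]), 'ft_force': array([-0.12254554, -0.38371827, -0.83517246]), 'moment': array([0.02926425, 0.02390974, 0.0392405 ]), 'opening': 1.0028233265941795}
top 411.25724648698036 277.65305551573465 211.19744815382572 [[-1.32167549e-02 -9.97232320e-01  7.31643238e-02  4.71922861e+02]
 [-9.99577838e-01  1.50702966e-02  2.48401326e-02 -1.04003924e+02]
 [-2.58739911e-02 -7.28051306e-02 -9.97010506e-01  1.11295164e+03]
 [ 0.00000000e+00  0.00000000e+00  0.00000000e+00  1.00000000e+00]]
scene 396.3273111304968 273.6875495878035 206.90667203534812 [[-7.63505778e-01  4.13014962e-01 -4.96465073e-01  1.04053689e+03]
 [ 6.45800958e-01  4.88026161e-01 -5.87172537e-01  4.76352925e+02]
 [-2.23100010e-04 -7.68927245e-01 -6.39336252e-01  7.36054976e+02]
 [ 0.00000000e+00  0.00000000e+00  0.00000000e+00  1.00000000e+00]]
```

View pics/top0.png

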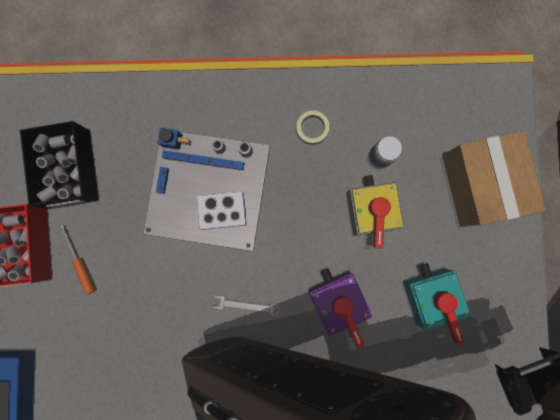

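View pics/scene0.png

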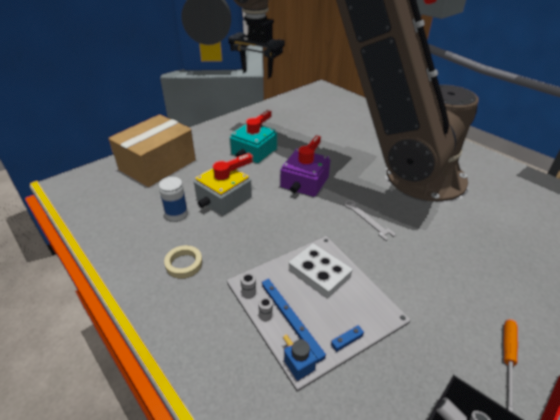

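Top view: the plate is at about (207,190), with the fence at (203,160), the end stop at (162,180) and the white blank at (221,210). Three objects could pass for the isolator: yellow-topped at (377,210), purple at (342,308) and turquoise at (440,297). The yellow-topped one matches the description. The can is at (388,150), the tape at (313,127), and the ferrules at (219,146) and (245,149).

```bash
cat > h.py <<'E'
import numpy as np, cv2
from cell import state, read_camera
def ray(c,uv,z):
    uv=np.atleast_2d(np.asarray(uv,float))
    d=np.c_[(uv[:,0]-c["cx"])/c["fx"],(uv[:,1]-c["cy"])/c["fy"],np.ones(len(uv))]@c["T"][:3,:3].T
    o=c["T"][:3,3]; return (o+d*((z-o[2])/d[:,2])[:,None])[:,:2]
def proj(c,p):
    q=np.linalg.inv(c["T"])@np.r_[p,1]; return [c["fx"]*q[0]/q[2]+c["cx"],c["fy"]*q[1]/q[2]+c["cy"]]
def hsv(c): return cv2.cvtColor(c["img"],cv2.COLOR_RGB2HSV)
def blobs(m,box,amin=30):
    k=np.zeros_like(m);x0,y0,x1,y1=box;k[y0:y1,x0:x1]=m[y0:y1,x0:x1]
    cs,_=cv2.findContours(k,cv2.RETR_EXTERNAL,cv2.CHAIN_APPROX_NONE)
    return [x[:,0] for x in sorted(cs,key=cv2.contourArea,reverse=True) if cv2.contourArea(x)>amin]
def rect(c,cnt,z):
    (x,y),(w,h),a=cv2.minAreaRect(ray(c,cnt,z).astype(np.float32))
    return np.round([x,y,w,h,a],1)
E
python3 - <<'E'
from h import *
c=read_camera("top");H=hsv(c)
blue=cv2.inRange(H,(100,90,50),(125,255,255))
for b in blobs(blue,(140,120,290,260)): print("blue",rect(c,b,35),b.mean(0))
wh=cv2.inRange(H,(0,0,205),(180,40,255))
for b in blobs(wh,(140,120,290,260),200): print("white",rect(c,b,45),b.mean(0))
pl=cv2.inRange(H,(0,0,130),(180,60,255))
for b in blobs(pl,(135,120,290,260),2000): print("plate",rect(c,b,15),ray(c,cv2.boxPoints(cv2.minAreaRect(b)),15).round(0).tolist())
ye=cv2.inRange(H,(20,120,90),(35,255,255))
for b in blobs(ye,(340,170,420,250),200): print("yellow",rect(c,b,80),b.mean(0))
rd=cv2.inRange(H,(0,150,80),(6,255,255))|cv2.inRange(H,(174,150,80),(180,255,255))
for b in blobs(rd,(340,170,420,260),50):
    print("red",rect(c,b,118),b.mean(0))
    P=ray(c,b,118);print(P.min(0),P.max(0))
i=c["img"][:,:,::-1]
a=cv2.resize(i[115:265,135:285],(600,600),interpolation=cv2.INTER_CUBIC);cv2.imwrite("pics/a.png",a)
g=cv2.resize(i[130:260,330:430],None,fx=4,fy=4,interpolation=cv2.INTER_CUBIC)
cv2.imwrite("pics/b.png",g)
E
```

```text
blue [692.2 121.6 219.2  19.6  80.6] [202.50588235 159.51764706]
blue [640.  231.   21.   68.2  80.1] [161.47540984 179.72131148]
blue [753.8 215.2  51.5  47.3  80. ] [169.52941176 139.23529412]
plate [616.3 115.4 298.3 290.1  80.5] [[498.0, 285.0], [787.0, 243.0], [734.0, -55.0], [448.0, -8.0]]
yellow [ 552.9 -327.5  108.9  109.2    7.9] [377.83189655 207.5387931 ]
red [ 514.2 -325.2   43.2  118.3   88.3] [379.34513274 221.46017699]
[ 455.20088545 -348.22884384] [ 573.28759618 -304.67898005]
```

View pics/b.png

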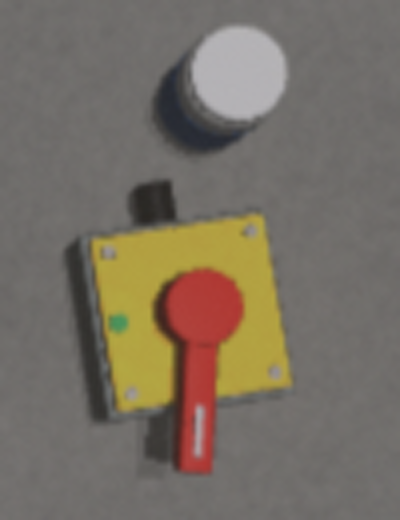

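The crop confirms the yellow isolator. Its green dot is at crop (118,323) and the handle points down, towards -x. Next I measure the blank.

```bash
cat >> h.py <<'E'
a=np.radians(-9.6); S=np.array([[np.cos(a),-np.sin(a)],[np.sin(a),np.cos(a)]]); O=np.array([595.6,117.4])
def st(p): return (np.atleast_2d(p)-O)@S
def wd(p): return np.atleast_2d(p)@S.T+O
E
python3 - <<'E'
from h import *
c=read_camera("top");H=hsv(c)
print(H[192:230:6,190:250:5,2])
for t in (180,190,200):
    wh=cv2.morphologyEx(cv2.inRange(H,(0,0,t),(180,40,255)),cv2.MORPH_CLOSE,np.ones((3,3)))
    for b in blobs(wh,(180,175,255,240),300): print(t,rect(c,b,45),st(rect(c,b,45)[:2]))
g=H[:,:,2]
# green dot, plate check
gr=cv2.inRange(H,(45,80,50),(80,255,255))
for b in blobs(gr,(340,180,420,250),2): print("green",ray(c,b.mean(0),80))
ye=cv2.inRange(H,(20,120,70),(35,255,255))
for b in blobs(ye,(340,170,420,250),200): print("yellow",ray(c,cv2.boxPoints(cv2.minAreaRect(b)),80).round().tolist())
s=read_camera("scene");Hs=hsv(s)
wh=cv2.inRange(Hs,(0,0,190),(180,40,255))
for b in blobs(cv2.morphologyEx(wh,cv2.MORPH_CLOSE,np.ones((3,3))),(280,235,360,300),300): print("scene",rect(s,b,45))
rd=cv2.inRange(Hs,(0,150,80),(6,255,255))|cv2.inRange(Hs,(174,150,80),(180,255,255))
for b in blobs(rd,(200,140,260,190),50): print("red scene",ray(s,b,118).min(0),ray(s,b,118).max(0))
E
```

```text
[[145 147 149 148 149 152 154 150 164 158 180 158]
 [149 150 183 181  94 160 182  64  63 182 181 158]
 [150 150 182 112  58  77 182  60  60 181 182 151]
 [153 153 183 181 171 182 182 182 182 169 182 101]
 [154 156 181  82  61 179  60  92 143  61 174 100]
 [160 161 180 158 115 183 160 180 182 181 182 115]
 [158 162 160 161 127 133 144 158 159 161 163 165]]
180 [556.4  71.9  82.6 113.2   4.8] [[-31.06306668 -51.40015456]]
green [[ 546.80147268 -283.08956216]]
yellow [[599.0, -266.0], [616.0, -374.0], [507.0, -389.0], [491.0, -281.0]]
scene [557.1  71.3  86.7 118.1   4.9]
red scene [ 457.84916317 -347.97843187] [ 597.68891022 -269.40442504]
```

View pics/a.png

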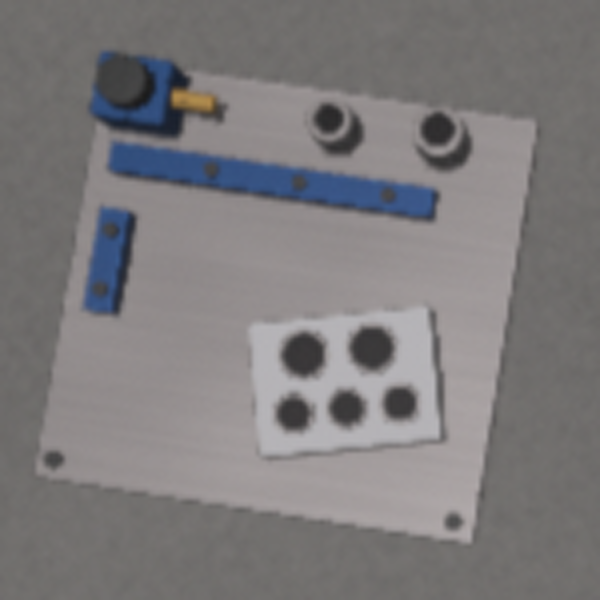

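Both views put the blank at about (556.7, 71.6) with yaw +4.9°, and its size checks out. In station axes that is (-31,-51), about 14.5° off. The plan is to push with two spread fingers, first against the fence and then against the end stop.

```bash
python3 -m handwheel '[{"hand":0.08,"x":0.04,"y":0.02,"z":0,"spin":-1},{"hand":0.08,"x":0.08,"y":0.04,"z":0,"spin":-2},{"hand":0.08,"x":0.12,"y":0.06,"z":0,"spin":-3},{"hand":0.08,"x":0.15,"y":0.09,"z":0,"spin":-4},{"hand":0.08,"x":0.17,"y":0.12,"z":0,"spin":-5},{"hand":0.08,"x":0.18,"y":0.16,"z":0,"spin":-6},{"hand":0.08,"x":0.256,"y":0.679,"z":0,"spin":-6},{"hand":0.08,"x":0.256,"y":0.679,"z":0,"spin":-6},{"hand":0.08,"x":0.256,"y":0.679,"z":0,"spin":-6},{"hand":0.08,"x":0.256,"y":0.679,"z":0,"spin":-6},{"hand":0.08,"x":0.256,"y":0.679,"z":0,"spin":-6},{"hand":0.08,"x":0.256,"y":0.679,"z":0,"spin":-6},{"hand":0.08,"x":0.256,"y":0.679,"z":0,"spin":-6},{"hand":0.08,"x":0.256,"y":0.679,"z":0,"spin":-6},{"hand":0.08,"x":0.256,"y":0.679,"z":0,"spin":-6},{"hand":0.08,"x":0.256,"y":0.679,"z":0,"spin":-6},{"hand":0.08,"x":0.256,"y":0.679,"z":0,"spin":-6},{"hand":0.08,"x":0.256,"y":0.679,"z":0,"spin":-6},{"hand":0.08,"x":0.256,"y":0.679,"z":0,"spin":-6},{"hand":0.08,"x":0.256,"y":0.679,"z":0,"spin":-6}]'
```

```text
t: 1.92
eef_pos: [472.2, 96.5, 228.7]
tcp_rot: [-3.141, 0.001, -1.738]
ft_force: [-0.6, -0.6, 1.5]
opening: 0.841
```

```bash
python3 -m handwheel '[{"hand":0.08,"x":0,"y":0,"z":-0.04,"spin":0},{"hand":0.08,"x":0,"y":0,"z":-0.08,"spin":0},{"hand":0.08,"x":0,"y":0,"z":-0.12,"spin":0},{"hand":0.08,"x":0,"y":0,"z":-0.15,"spin":0},{"hand":0.08,"x":0,"y":0,"z":-0.175,"spin":0},{"hand":0.08,"x":0,"y":0,"z":-0.19,"spin":0},{"hand":0.08,"x":0,"y":0,"z":-0.19,"spin":0},{"hand":0.08,"x":0,"y":0,"z":-0.19,"spin":0}]'; python3 - <<'E'
from h import *
print(st(state()["eef_pos"][:2]))
for n in("scene",):
    c=read_camera(n);cv2.imwrite("pics/c.png",cv2.resize(c["img"][200:400,200:440,::-1],None,fx=3,fy=3))
E
```

```text
t: 2.58
eef_pos: [471.8, 92.0, 38.4]
tcp_rot: [3.14, -0.0, -1.742]
ft_force: [0.2, 0.0, 0.4]
opening: 0.843
[[-117.86315393  -45.64517608]]
```

View pics/c.png

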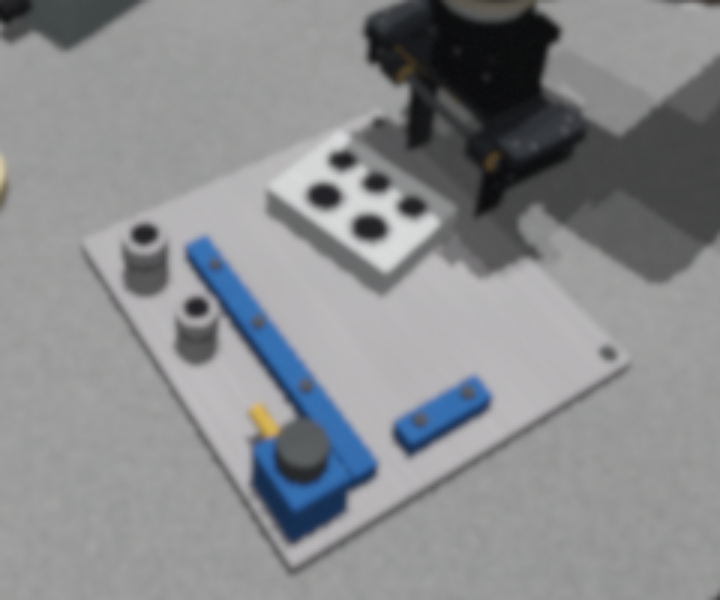

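The fingers are down behind the blank, at crop (420,140) and (490,190), and clear of it. Now I push towards the fence, stopping about 13 mm short.

```bash
python3 -m handwheel '[{"hand":0.08,"x":0.008,"y":-0.0013,"z":0,"spin":0},{"hand":0.08,"x":0.016,"y":-0.0027,"z":0,"spin":0},{"hand":0.08,"x":0.022,"y":-0.0037,"z":0,"spin":0},{"hand":0.08,"x":0.027,"y":-0.0046,"z":0,"spin":0},{"hand":0.08,"x":0.032,"y":-0.0054,"z":0,"spin":0},{"hand":0.08,"x":0.037,"y":-0.0063,"z":0,"spin":0},{"hand":0.08,"x":0.042,"y":-0.0071,"z":0,"spin":0},{"hand":0.08,"x":0.047,"y":-0.008,"z":0,"spin":0},{"hand":0.08,"x":0.052,"y":-0.0088,"z":0,"spin":0},{"hand":0.08,"x":0.057,"y":-0.0096,"z":0,"spin":0},{"hand":0.08,"x":0.062,"y":-0.0105,"z":0,"spin":0},{"hand":0.08,"x":0.067,"y":-0.0113,"z":0,"spin":0},{"hand":0.08,"x":0.072,"y":-0.0122,"z":0,"spin":0},{"hand":0.08,"x":0.077,"y":-0.013,"z":0,"spin":0},{"hand":0.08,"x":0.081,"y":-0.0137,"z":0,"spin":0},{"hand":0.08,"x":0.084,"y":-0.0142,"z":0,"spin":0},{"hand":0.08,"x":0.087,"y":-0.0147,"z":0,"spin":0},{"hand":0.08,"x":0.0905,"y":-0.0153,"z":0,"spin":0},{"hand":0.08,"x":0.0905,"y":-0.0153,"z":0,"spin":0}]'; cat > look.py <<'E'
from h import *
import sys
s=state();print(st(s["eef_pos"][:2]).round(1),s["eef_pos"][2],(s["ft_force"][:2]@S).round(1))
for n,box,t in(("top",(140,120,290,260),177),("scene",(200,200,440,400),185)):
    c=read_camera(n);H=hsv(c)
    wh=cv2.morphologyEx(cv2.inRange(H,(0,0,t),(180,40,255)),cv2.MORPH_CLOSE,np.ones((3,3)))
    for b in blobs(wh,box,300)[:2]:
        r=rect(c,b,45);print(n,r,st(r[:2]).round(1),"yaw-st",((r[4]+9.6+45)%90-45).round(1))
    if len(sys.argv)>1 and n=="scene":cv2.imwrite(sys.argv[1],cv2.resize(c["img"][200:400,200:440,::-1],None,fx=3,fy=3))
E
python3 look.py pics/d.png
```

```text
t: 4.22
eef_pos: [563.4, 77.1, 38.6]
tcp_rot: [-3.14, 0.0, -1.742]
ft_force: [-0.3, 0.4, 0.4]
opening: 0.838
[[-25.  -45.1]] 38.627935395786395 [-0.4  0.4]
top [5.917e+02 5.000e-01 2.292e+02 1.156e+02 3.080e+01] [[  15.6 -115.9]] yaw-st 40.4
scene [646.8 200.1 140.8 269.1  80.4] [[36.7 90.1]] yaw-st 0.0
scene [734.8  82.2 232.7  74.5  69.3] [[143.1 -11.5]] yaw-st -11.1
```

View pics/d.png

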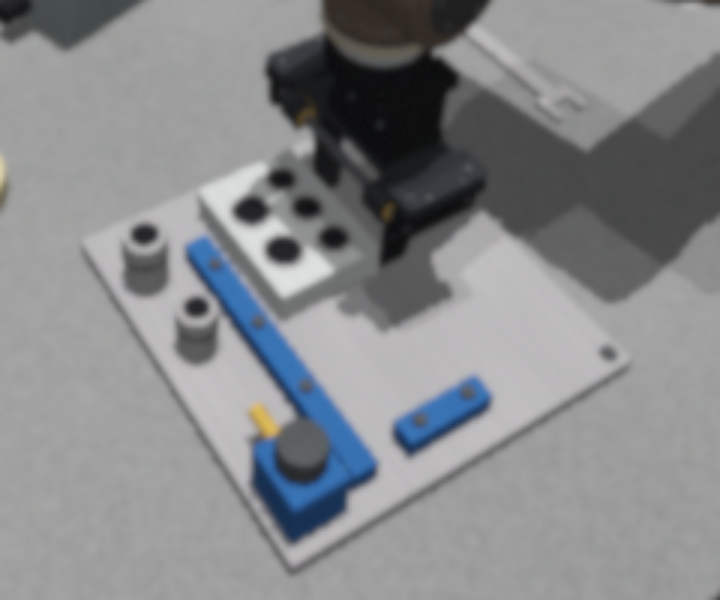

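The blank is now square with the fence, with a small gap, and its left corner is at crop (290,300). I continue slowly, watching the force.

```bash
python3 -m handwheel '[{"hand":0.08,"x":0.003,"y":-0.0005,"z":0,"spin":0},{"hand":0.08,"x":0.006,"y":-0.001,"z":0,"spin":0},{"hand":0.08,"x":0.008,"y":-0.0013,"z":0,"spin":0},{"hand":0.08,"x":0.0095,"y":-0.0016,"z":0,"spin":0},{"hand":0.08,"x":0.0105,"y":-0.0018,"z":0,"spin":0},{"hand":0.08,"x":0.0105,"y":-0.0018,"z":0,"spin":0}]'; python3 -m handwheel '[{"hand":0.08,"x":0.0005,"y":-0.0001,"z":0,"spin":0},{"hand":0.08,"x":0.001,"y":-0.0002,"z":0,"spin":0},{"hand":0.08,"x":0.0015,"y":-0.0003,"z":0,"spin":0},{"hand":0.08,"x":0.0015,"y":-0.0003,"z":0,"spin":0}]'
```

```text
t: 4.82
eef_pos: [573.2, 75.3, 38.7]
tcp_rot: [-3.141, -0.0, -1.742]
ft_force: [-2.8, 0.6, 2.1]
opening: 0.839
t: 5.15
eef_pos: [574.5, 75.1, 38.7]
tcp_rot: [-3.142, -0.0, -1.742]
ft_force: [-4.1, -0.2, 2.7]
opening: 0.846
```

```bash
python3 -m handwheel '[{"hand":0.08,"x":0.0005,"y":-0.0001,"z":0,"spin":0},{"hand":0.08,"x":0.001,"y":-0.0002,"z":0,"spin":0},{"hand":0.08,"x":0.001,"y":-0.0002,"z":0,"spin":0}]'; python3 -m handwheel '[{"hand":0.08,"x":0.0005,"y":-0.0001,"z":0,"spin":0},{"hand":0.08,"x":0.001,"y":-0.0002,"z":0,"spin":0},{"hand":0.08,"x":0.001,"y":-0.0002,"z":0,"spin":0}]';
```

```text
t: 5.4
eef_pos: [574.9, 75.0, 38.6]
tcp_rot: [3.14, -0.0, -1.742]
ft_force: [-6.5, 0.9, 5.1]
opening: 0.843
t: 5.65
eef_pos: [575.0, 75.0, 38.6]
tcp_rot: [3.138, -0.0, -1.742]
ft_force: [-10.6, 2.4, 7.2]
opening: 0.842
```

Contact: the position stalls at station x of about -13 and the force is climbing. I back off, lift, turn 90° and go round to the -y face.

```bash
python3 -m handwheel '[{"hand":0.08,"x":-0.015,"y":0.0025,"z":0,"spin":0},{"hand":0.08,"x":-0.035,"y":0.006,"z":0,"spin":0},{"hand":0.08,"x":-0.035,"y":0.006,"z":0.035,"spin":0},{"hand":0.06,"x":-0.035,"y":0.006,"z":0.075,"spin":0},{"hand":0.04,"x":-0.035,"y":0.006,"z":0.1,"spin":1},{"hand":0.04,"x":-0.03,"y":-0.02,"z":0.1,"spin":2.4},{"hand":0.04,"x":-0.02,"y":-0.04,"z":0.1,"spin":3.8},{"hand":0.04,"x":-0.01,"y":-0.06,"z":0.1,"spin":5.2},{"hand":0.04,"x":0,"y":-0.08,"z":0.1,"spin":6.6},{"hand":0.04,"x":0.01,"y":-0.097,"z":0.1,"spin":8},{"hand":0.04,"x":0.02,"y":-0.097,"z":0.1,"spin":9.4},{"hand":0.04,"x":0.03,"y":-0.097,"z":0.1,"spin":10.8},{"hand":0.04,"x":0.037,"y":-0.097,"z":0.1,"spin":12.2},{"hand":0.04,"x":0.037,"y":-0.097,"z":0.1,"spin":13.6},{"hand":0.04,"x":0.037,"y":-0.097,"z":0.1,"spin":15},{"hand":0.04,"x":0.037,"y":-0.097,"z":0.1,"spin":16.4},{"hand":0.04,"x":0.037,"y":-0.097,"z":0.1,"spin":17.8},{"hand":0.04,"x":0.037,"y":-0.097,"z":0.1,"spin":18},{"hand":0.04,"x":0.037,"y":-0.097,"z":0.1,"spin":18},{"hand":0.04,"x":0.037,"y":-0.097,"z":0.1,"spin":18}]'; python3 look.py pics/e.png
```

```text
t: 7.32
eef_pos: [613.8, -22.5, 138.7]
tcp_rot: [3.142, -0.001, -0.175]
ft_force: [-0.1, 0.4, 0.1]
opening: 0.42
[[  41.3 -134.9]] 138.7059980706048 [-0.1  0.4]
scene [618.4 157.3 236.5 226.3  79.6] [[15.8 43.1]] yaw-st -0.8
scene [745.7 113.6 157.2  48.1  80.9] [[148.6  21.3]] yaw-st 0.5
```

View pics/e.png

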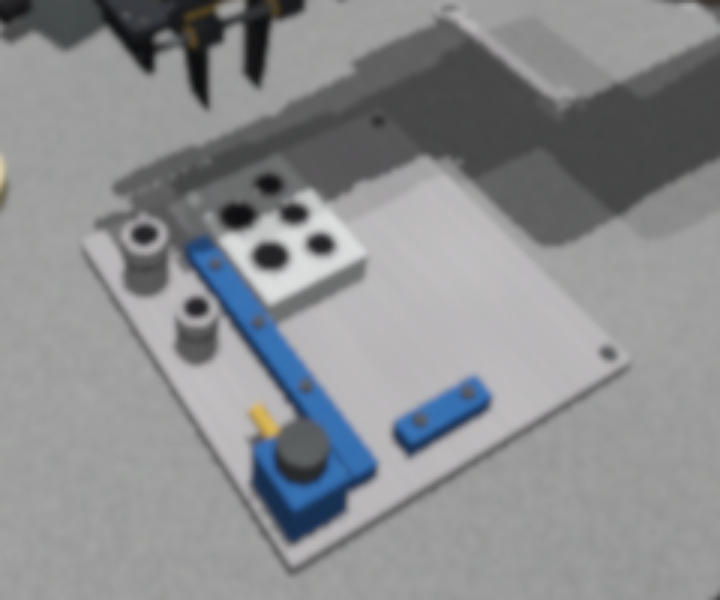

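The blank lies along the fence, with top corners at crop (275,303) and (365,252). I check its y range before descending.

```bash
python3 - <<'E'
from h import *
c=read_camera("scene")
for u,v in((275,303),(365,252),(310,188),(190,200)): print(st(ray(c,[200+u/3,200+v/3],45)).round(1))
E
```

```text
[[81.8  1. ]]
[[ 0.1 -3.8]]
[[ -0.3 -76.8]]
[[  86.1 -113.6]]
```

```bash
python3 -m handwheel '[{"hand":0.04,"x":-0.0013,"y":-0.008,"z":-0.03,"spin":0},{"hand":0.04,"x":-0.0013,"y":-0.008,"z":-0.06,"spin":0},{"hand":0.04,"x":-0.0013,"y":-0.008,"z":-0.085,"spin":0},{"hand":0.04,"x":-0.0013,"y":-0.008,"z":-0.1,"spin":0},{"hand":0.04,"x":-0.0013,"y":-0.008,"z":-0.1,"spin":0},{"hand":0.04,"x":-0.0013,"y":-0.008,"z":-0.1,"spin":0}]'; python3 -m handwheel '[{"hand":0.04,"x":0.001,"y":0.006,"z":0,"spin":0},{"hand":0.04,"x":0.002,"y":0.012,"z":0,"spin":0},{"hand":0.04,"x":0.003,"y":0.018,"z":0,"spin":0},{"hand":0.04,"x":0.004,"y":0.024,"z":0,"spin":0},{"hand":0.04,"x":0.005,"y":0.03,"z":0,"spin":0},{"hand":0.04,"x":0.006,"y":0.036,"z":0,"spin":0},{"hand":0.04,"x":0.007,"y":0.042,"z":0,"spin":0},{"hand":0.04,"x":0.008,"y":0.048,"z":0,"spin":0},{"hand":0.04,"x":0.009,"y":0.054,"z":0,"spin":0},{"hand":0.04,"x":0.01,"y":0.06,"z":0,"spin":0},{"hand":0.04,"x":0.0112,"y":0.066,"z":0,"spin":0},{"hand":0.04,"x":0.0122,"y":0.072,"z":0,"spin":0},{"hand":0.04,"x":0.0132,"y":0.078,"z":0,"spin":0},{"hand":0.04,"x":0.0142,"y":0.084,"z":0,"spin":0},{"hand":0.04,"x":0.0152,"y":0.09,"z":0,"spin":0},{"hand":0.04,"x":0.0162,"y":0.096,"z":0,"spin":0},{"hand":0.04,"x":0.0172,"y":0.102,"z":0,"spin":0},{"hand":0.04,"x":0.018,"y":0.1065,"z":0,"spin":0},{"hand":0.04,"x":0.018,"y":0.1065,"z":0,"spin":0}]'; python3 look.py pics/f.png
```

```text
t: 7.97
eef_pos: [612.1, -30.3, 38.4]
tcp_rot: [3.142, 0.001, -0.172]
ft_force: [-0.3, -0.7, -0.8]
opening: 0.42
t: 9.55
eef_pos: [630.5, 77.4, 39.4]
tcp_rot: [-3.141, -0.001, -0.17]
ft_force: [-0.1, -0.8, -0.1]
opening: 0.42
[[ 41.1 -33.6]] 39.36687210414086 [ 0.1 -0.8]
top [569.6 -12.   34.2 154.9  81.3] [[  -4.1 -131.9]] yaw-st 0.9
scene [646.3 198.8 143.8 271.5  80.6] [[36.4 88.7]] yaw-st 0.2
scene [740.4  83.7 224.4  51.8  81.2] [[148.4  -9.1]] yaw-st 0.8
```

View pics/f.png

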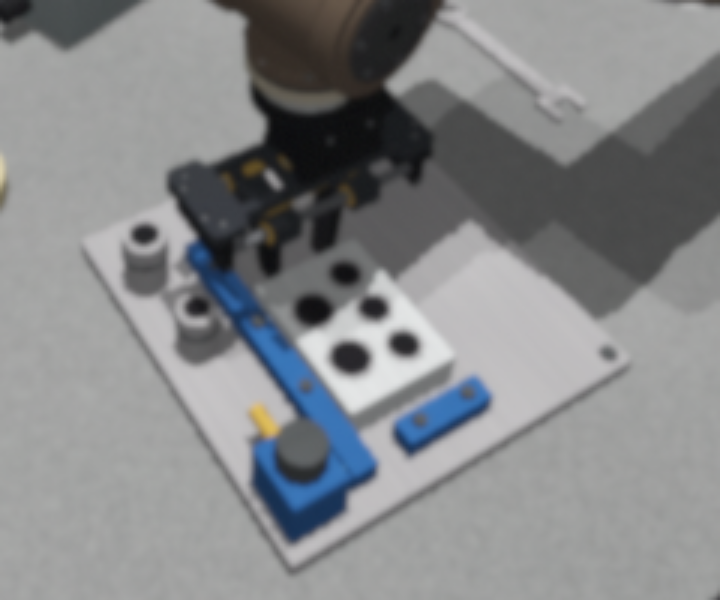

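The blank is flush along the fence, roughly 12 mm short of the end stop (gap at crop (420,400)), and the ferrules are untouched. I continue slowly.

```bash
python3 -m handwheel '[{"hand":0.04,"x":0.0005,"y":0.003,"z":0,"spin":0},{"hand":0.04,"x":0.001,"y":0.006,"z":0,"spin":0},{"hand":0.04,"x":0.0014,"y":0.0085,"z":0,"spin":0},{"hand":0.04,"x":0.0018,"y":0.0105,"z":0,"spin":0},{"hand":0.04,"x":0.0019,"y":0.0115,"z":0,"spin":0},{"hand":0.04,"x":0.0019,"y":0.0115,"z":0,"spin":0}]'; python3 -m handwheel '[{"hand":0.04,"x":0.0001,"y":0.0005,"z":0,"spin":0},{"hand":0.04,"x":0.0002,"y":0.001,"z":0,"spin":0},{"hand":0.04,"x":0.0002,"y":0.0015,"z":0,"spin":0},{"hand":0.04,"x":0.0002,"y":0.0015,"z":0,"spin":0}]';  python3 -m handwheel '[{"hand":0.04,"x":0.0001,"y":0.0005,"z":0,"spin":0},{"hand":0.04,"x":0.0002,"y":0.001,"z":0,"spin":0},{"hand":0.04,"x":0.0002,"y":0.001,"z":0,"spin":0}]'
```

```text
t: 10.15
eef_pos: [632.1, 87.9, 38.7]
tcp_rot: [-3.142, -0.0, -0.171]
ft_force: [-0.1, -2.6, 1.1]
opening: 0.42
t: 10.48
eef_pos: [632.3, 89.2, 38.7]
tcp_rot: [-3.142, -0.0, -0.171]
ft_force: [-1.0, -4.1, 3.5]
opening: 0.416
t: 10.73
eef_pos: [632.5, 90.1, 38.7]
tcp_rot: [3.141, -0.0, -0.171]
ft_force: [-1.3, -5.9, 3.7]
opening: 0.422
```

```bash
python3 -m handwheel '[{"hand":0.04,"x":0.0001,"y":0.0005,"z":0,"spin":0},{"hand":0.04,"x":0.0002,"y":0.001,"z":0,"spin":0},{"hand":0.04,"x":0.0002,"y":0.001,"z":0,"spin":0}]';  python3 -m handwheel '[{"hand":0.04,"x":0.0001,"y":0.0005,"z":0,"spin":0},{"hand":0.04,"x":0.0002,"y":0.001,"z":0,"spin":0},{"hand":0.04,"x":0.0002,"y":0.001,"z":0,"spin":0}]'
```

```text
t: 10.98
eef_pos: [632.7, 90.2, 38.7]
tcp_rot: [3.14, -0.0, -0.17]
ft_force: [-2.6, -12.2, 4.2]
opening: 0.422
t: 11.23
eef_pos: [632.8, 90.2, 38.7]
tcp_rot: [3.139, 0.0, -0.17]
ft_force: [-2.6, -18.4, 3.9]
opening: 0.422
```

It is hard against the end stop (18 N, no motion). Next is a confirming push in x at the new position.

```bash
python3 -m handwheel '[{"hand":0.04,"x":-0.0017,"y":-0.01,"z":0,"spin":0},{"hand":0.04,"x":-0.0035,"y":-0.022,"z":0,"spin":0},{"hand":0.04,"x":-0.0035,"y":-0.022,"z":0.035,"spin":0},{"hand":0.06,"x":-0.0035,"y":-0.022,"z":0.075,"spin":0},{"hand":0.08,"x":-0.0035,"y":-0.022,"z":0.1,"spin":-1},{"hand":0.08,"x":-0.01,"y":0.0,"z":0.1,"spin":-2.4},{"hand":0.08,"x":-0.02,"y":0.02,"z":0.1,"spin":-3.8},{"hand":0.08,"x":-0.03,"y":0.04,"z":0.1,"spin":-5.2},{"hand":0.08,"x":-0.04,"y":0.06,"z":0.1,"spin":-6.6},{"hand":0.08,"x":-0.05,"y":0.076,"z":0.1,"spin":-8},{"hand":0.08,"x":-0.069,"y":0.076,"z":0.1,"spin":-9.4},{"hand":0.08,"x":-0.069,"y":0.076,"z":0.1,"spin":-10.8},{"hand":0.08,"x":-0.069,"y":0.076,"z":0.1,"spin":-12.2},{"hand":0.08,"x":-0.069,"y":0.076,"z":0.1,"spin":-13.6},{"hand":0.08,"x":-0.069,"y":0.076,"z":0.1,"spin":-15},{"hand":0.08,"x":-0.069,"y":0.076,"z":0.1,"spin":-16.4},{"hand":0.08,"x":-0.069,"y":0.076,"z":0.1,"spin":-17.8},{"hand":0.08,"x":-0.069,"y":0.076,"z":0.1,"spin":-18},{"hand":0.08,"x":-0.069,"y":0.076,"z":0.1,"spin":-18}]'; python3 look.py pics/g.png
```

```text
t: 12.82
eef_pos: [563.8, 168.1, 138.5]
tcp_rot: [3.141, 0.0, -1.74]
ft_force: [0.2, 0.4, 0.3]
opening: 0.843
[[-39.8  44.7]] 138.52361386199829 [0.1 0.5]
top [549.9  21.2  93.7 182.9  80.6] [[ -29.  -102.5]] yaw-st 0.2
top [656.3 159.2 117.9  62.4  80.8] [[52.9 51.3]] yaw-st 0.4
scene [632.6 106.7 232.7 268.9  79.8] [[38.3 -4.4]] yaw-st -0.6
scene [698.  246.3  31.6 183.7  80.5] [[ 79.5 144.2]] yaw-st 0.1
```

View pics/g.png

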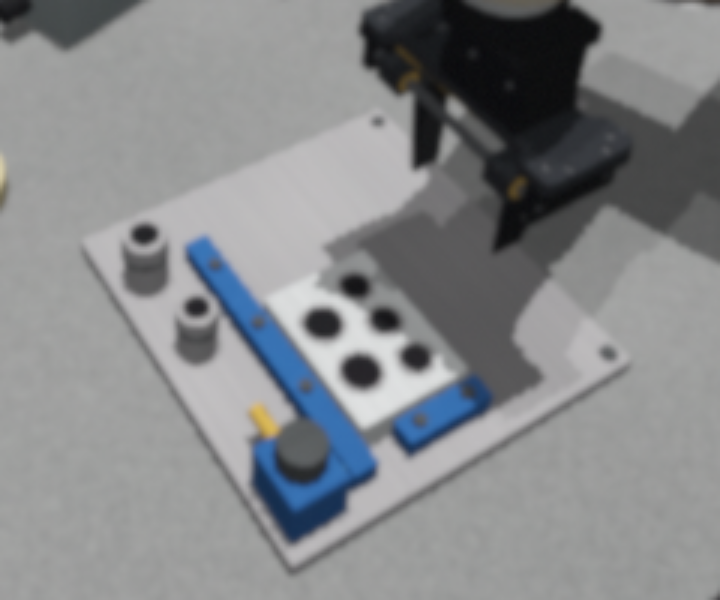

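The blank sits in the corner against both stops. Now I descend and push gently in +x.

```bash
python3 -m handwheel '[{"hand":0.08,"x":0,"y":0,"z":-0.03,"spin":0},{"hand":0.08,"x":0,"y":0,"z":-0.06,"spin":0},{"hand":0.08,"x":0,"y":0,"z":-0.085,"spin":0},{"hand":0.08,"x":0,"y":0,"z":-0.1,"spin":0},{"hand":0.08,"x":0,"y":0,"z":-0.1,"spin":0},{"hand":0.08,"x":0.007,"y":-0.0012,"z":-0.1,"spin":0},{"hand":0.08,"x":0.014,"y":-0.0024,"z":-0.1,"spin":0},{"hand":0.08,"x":0.019,"y":-0.0032,"z":-0.1,"spin":0},{"hand":0.08,"x":0.022,"y":-0.0037,"z":-0.1,"spin":0},{"hand":0.08,"x":0.024,"y":-0.004,"z":-0.1,"spin":0},{"hand":0.08,"x":0.0255,"y":-0.0043,"z":-0.1,"spin":0},{"hand":0.08,"x":0.0265,"y":-0.0045,"z":-0.1,"spin":0},{"hand":0.08,"x":0.0265,"y":-0.0045,"z":-0.1,"spin":0}]'; python3 -m handwheel '[{"hand":0.08,"x":0.0005,"y":-0.0001,"z":0,"spin":0},{"hand":0.08,"x":0.001,"y":-0.0002,"z":0,"spin":0},{"hand":0.08,"x":0.001,"y":-0.0002,"z":0,"spin":0}]';python3 -m handwheel '[{"hand":0.08,"x":0.0005,"y":-0.0001,"z":0,"spin":0},{"hand":0.08,"x":0.001,"y":-0.0002,"z":0,"spin":0},{"hand":0.08,"x":0.001,"y":-0.0002,"z":0,"spin":0}]'; python3 -c "from h import *;print(st(state()['eef_pos'][:2]))"
```

```text
t: 14.0
eef_pos: [589.1, 163.8, 38.9]
tcp_rot: [3.139, -0.001, -1.741]
ft_force: [-7.7, 0.8, 5.1]
opening: 0.839
t: 14.25
eef_pos: [589.2, 163.8, 38.9]
tcp_rot: [3.137, -0.001, -1.74]
ft_force: [-9.6, 1.6, 8.8]
opening: 0.841
t: 14.5
eef_pos: [589.3, 163.7, 38.9]
tcp_rot: [3.135, -0.002, -1.74]
ft_force: [-15.4, 3.4, 10.9]
opening: 0.844
[[-13.93007799  44.64179865]]
```

Registered: the push in x stalls at station x of -13.9 mm with 15 N. I back off, lift and fly to the isolator with the gripper closing. I also work out the handle waypoints.

```bash
python3 -m handwheel '[{"hand":0.08,"x":-0.015,"y":0.0025,"z":0,"spin":0},{"hand":0.08,"x":-0.035,"y":0.006,"z":0,"spin":0},{"hand":0.08,"x":-0.035,"y":0.006,"z":0.035,"spin":0},{"hand":0.08,"x":-0.035,"y":0.006,"z":0.075,"spin":0},{"hand":0,"x":-0.04,"y":0,"z":0.115,"spin":0},{"hand":0,"x":-0.04,"y":-0.02,"z":0.15,"spin":1.3},{"hand":0,"x":-0.05,"y":-0.06,"z":0.15,"spin":2.6},{"hand":0,"x":-0.05,"y":-0.1,"z":0.15,"spin":3.9},{"hand":0,"x":-0.06,"y":-0.14,"z":0.15,"spin":5.2},{"hand":0,"x":-0.07,"y":-0.18,"z":0.15,"spin":6.5},{"hand":0,"x":-0.075,"y":-0.22,"z":0.15,"spin":7.8},{"hand":0,"x":-0.08,"y":-0.26,"z":0.15,"spin":9.1},{"hand":0,"x":-0.085,"y":-0.3,"z":0.15,"spin":10.4},{"hand":0,"x":-0.09,"y":-0.34,"z":0.15,"spin":11.7},{"hand":0,"x":-0.095,"y":-0.38,"z":0.15,"spin":13},{"hand":0,"x":-0.1,"y":-0.4,"z":0.15,"spin":14.3},{"hand":0,"x":-0.1,"y":-0.4,"z":0.15,"spin":15.6},{"hand":0,"x":-0.1,"y":-0.4,"z":0.15,"spin":17},{"hand":0,"x":-0.1,"y":-0.4,"z":0.15,"spin":18.4},{"hand":0,"x":-0.1,"y":-0.4,"z":0.15,"spin":20}]'; python3 - <<'E'
from h import *
c=read_camera("top");cv2.imwrite("pics/t2.png",cv2.resize(c["img"][110:270,140:440,::-1],None,fx=2.6,fy=2.6));H=hsv(c)
t0=dict(c);t0["img"]=cv2.cvtColor(cv2.imread("pics/top0.png"),cv2.COLOR_BGR2RGB)
H=hsv(t0)
rd=cv2.inRange(H,(0,150,80),(6,255,255))|cv2.inRange(H,(174,150,80),(180,255,255))
m=np.zeros_like(rd);m[170:260,340:420]=rd[170:260,340:420]
v,u=np.nonzero(m);P=ray(t0,np.c_[u,v],118)
arm=P[P[:,0]<518];vx,vy,x0,y0=cv2.fitLine(arm.astype(np.float32),cv2.DIST_HUBER,0,.01,.01)[:,0]
print("arm dir deg",np.degrees(np.arctan2(vy,vx)),"at x=551 y=",y0+(551-x0)*vy/vx,"x end",P[:,0].min())
hub=P[P[:,0]>530];print("hub",hub.min(0),hub.max(0))
for n,p,z in(("can",(388,148),110),("tape",(313,127),24),("purple tip",(358,345),118),("purple hub",(342,308),118),("teal hub",(447,302),118)):print(n,ray(t0,p,z).round())
A=np.array([551,-327.])
s=state()["eef_pos"];print(s)
for f in(182,170,158,146,134,122,110,98,95):
    r=np.radians(f);q=A+80*np.array([np.cos(r),np.sin(r)])+20*np.array([-np.sin(r),np.cos(r)]);print(f,q.round(1))
E
```

```text
t: 16.17
eef_pos: [492.1, -237.0, 188.9]
tcp_rot: [3.142, -0.0, -0.005]
ft_force: [-0.6, 0.7, -0.7]
opening: 0.008
arm dir deg -7.9870315 at x=551 y= -328.83832 x end 455.2008854482964
hub [ 531.88105318 -348.22884384] [ 573.28759618 -304.67898005]
can [[ 697. -352.]]
tape [[ 777. -175.]]
purple tip [[ 226. -265.]]
purple hub [[ 312. -229.]]
teal hub [[ 324. -477.]]
[ 492.18529632 -236.90024381  188.88758816]
182 [ 471.7 -349.8]
170 [ 468.7 -332.8]
158 [ 469.3 -315.6]
146 [ 473.5 -298.8]
134 [ 481.  -283.3]
122 [ 491.6 -269.8]
110 [ 504.8 -258.7]
98 [ 520.1 -250.6]
95 [ 524.1 -249. ]
```

View pics/t2.png

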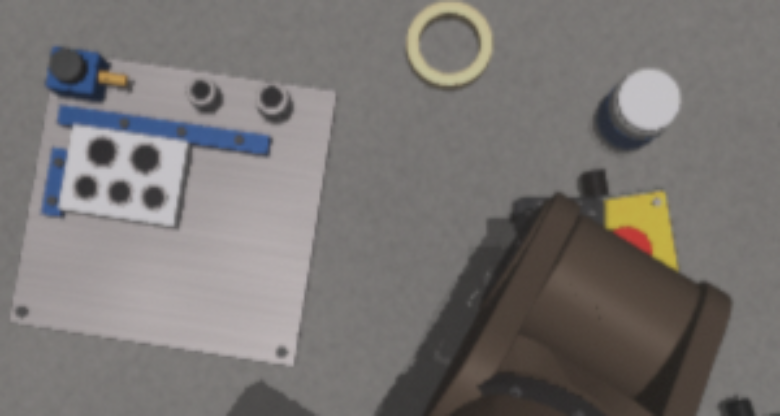

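The top view shows the blank against both stops, at crop (125,175), with the can (648,100), the tape (450,44) and the ferrules undisturbed. The handle points at about 173°, roughly 0.25 rad from off. I go down on its -y side.

```bash
python3 -m handwheel '[{"hand":0,"x":-0.01,"y":-0.04,"z":0,"spin":-0.5},{"hand":0,"x":-0.02,"y":-0.08,"z":0,"spin":-1},{"hand":0,"x":-0.024,"y":-0.115,"z":0,"spin":-1.4},{"hand":0,"x":-0.024,"y":-0.128,"z":0,"spin":-1.4},{"hand":0,"x":-0.024,"y":-0.128,"z":0,"spin":-1.4},{"hand":0,"x":-0.024,"y":-0.128,"z":-0.03,"spin":-1.4},{"hand":0,"x":-0.024,"y":-0.128,"z":-0.06,"spin":-1.4},{"hand":0,"x":-0.024,"y":-0.128,"z":-0.08,"spin":-1.4},{"hand":0,"x":-0.024,"y":-0.128,"z":-0.08,"spin":-1.4},{"hand":0,"x":-0.024,"y":-0.128,"z":-0.08,"spin":-1.4}]'; python3 - <<'E'
from h import *
c=read_camera("scene");cv2.imwrite("pics/s3.png",cv2.resize(c["img"][60:240,140:360,::-1],None,fx=3,fy=3))
E
```

```text
t: 17.05
eef_pos: [468.5, -363.5, 108.5]
tcp_rot: [-3.14, 0.001, -0.133]
ft_force: [0.4, -0.4, 0.6]
opening: 0.002
```

View pics/s3.png

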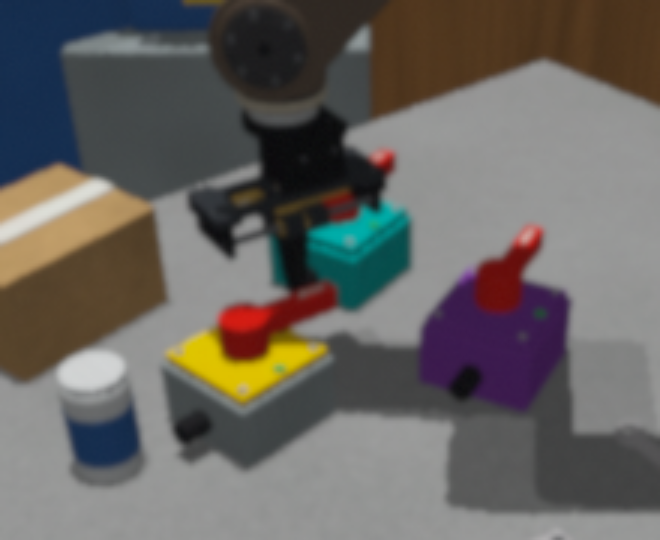

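The finger is behind the handle, at crop (295,275). Now I sweep the arc clockwise.

```bash
python3 -m handwheel '[{"hand":0,"x":0,"y":0.012,"z":0,"spin":0},{"hand":0,"x":0,"y":0.023,"z":0,"spin":0},{"hand":0,"x":0,"y":0.032,"z":0,"spin":-0.6},{"hand":0,"x":0,"y":0.041,"z":0,"spin":-1.8},{"hand":0,"x":0.001,"y":0.049,"z":0,"spin":-3},{"hand":0,"x":0.0026,"y":0.058,"z":0,"spin":-4.2},{"hand":0,"x":0.005,"y":0.066,"z":0,"spin":-5.4},{"hand":0,"x":0.0085,"y":0.074,"z":0,"spin":-6.6},{"hand":0,"x":0.0126,"y":0.0816,"z":0,"spin":-7.8},{"hand":0,"x":0.0175,"y":0.0886,"z":0,"spin":-9},{"hand":0,"x":0.0232,"y":0.095,"z":0,"spin":-10.2},{"hand":0,"x":0.0295,"y":0.101,"z":0,"spin":-11.4},{"hand":0,"x":0.0364,"y":0.1062,"z":0,"spin":-12.6},{"hand":0,"x":0.0438,"y":0.1107,"z":0,"spin":-13.8},{"hand":0,"x":0.0438,"y":0.1107,"z":0,"spin":-13.8}]'
```

```text
t: 18.35
eef_pos: [512.9, -252.4, 109.8]
tcp_rot: [-3.141, -0.001, -1.341]
ft_force: [-0.4, 0.8, -0.9]
opening: -0.001
```

```bash
python3 -m handwheel '[{"hand":0,"x":0.003,"y":0.0015,"z":0,"spin":-0.5},{"hand":0,"x":0.006,"y":0.003,"z":0,"spin":-1},{"hand":0,"x":0.008,"y":0.0036,"z":0,"spin":-1.2},{"hand":0,"x":0.008,"y":0.0036,"z":0,"spin":-1.2}]'; python3 -m handwheel '[{"hand":0,"x":0.001,"y":0,"z":0,"spin":0},{"hand":0,"x":0.002,"y":0,"z":0,"spin":0},{"hand":0,"x":0.002,"y":0,"z":0,"spin":0}]'; python3 -m handwheel '[{"hand":0,"x":0.001,"y":0,"z":0,"spin":0},{"hand":0,"x":0.002,"y":0,"z":0,"spin":0},{"hand":0,"x":0.002,"y":0,"z":0,"spin":0}]'
```

```text
t: 18.68
eef_pos: [520.0, -249.8, 109.2]
tcp_rot: [-3.141, -0.0, -1.439]
ft_force: [-1.1, 2.6, 0.5]
opening: 0.006
t: 18.93
eef_pos: [521.4, -250.2, 108.7]
tcp_rot: [3.14, 0.001, -1.44]
ft_force: [-6.1, 1.4, 2.1]
opening: 0.0
t: 19.18
eef_pos: [521.7, -250.1, 108.6]
tcp_rot: [3.137, 0.002, -1.44]
ft_force: [-15.9, -0.0, 9.3]
opening: 0.005
```

It stalls at the hard stop, with about 16 N. I retreat, lift clear and check.

```bash
python3 -m handwheel '[{"hand":0,"x":-0.012,"y":0,"z":0,"spin":0},{"hand":0,"x":-0.035,"y":0.005,"z":0,"spin":0},{"hand":0,"x":-0.035,"y":0.005,"z":0.04,"spin":0},{"hand":0,"x":-0.035,"y":0.005,"z":0.08,"spin":0},{"hand":0,"x":-0.035,"y":-0.02,"z":0.11,"spin":0},{"hand":0,"x":-0.035,"y":-0.06,"z":0.12,"spin":0},{"hand":0,"x":-0.05,"y":-0.1,"z":0.12,"spin":0},{"hand":0,"x":-0.07,"y":-0.14,"z":0.12,"spin":0},{"hand":0,"x":-0.09,"y":-0.18,"z":0.12,"spin":0},{"hand":0,"x":-0.12,"y":-0.21,"z":0.12,"spin":0},{"hand":0,"x":-0.15,"y":-0.24,"z":0.12,"spin":0},{"hand":0,"x":-0.18,"y":-0.27,"z":0.12,"spin":0},{"hand":0,"x":-0.2,"y":-0.3,"z":0.12,"spin":0},{"hand":0,"x":-0.2,"y":-0.3,"z":0.12,"spin":0},{"hand":0,"x":-0.2,"y":-0.3,"z":0.12,"spin":0}]'; python3 - <<'E'
from h import *
c=read_camera("top");cv2.imwrite("pics/t3.png",cv2.resize(c["img"][110:270,140:440,::-1],None,fx=2.6,fy=2.6));H=hsv(c)
wh=cv2.morphologyEx(cv2.inRange(H,(0,0,177),(180,40,255)),cv2.MORPH_CLOSE,np.ones((3,3)))
for b in blobs(wh,(140,150,215,210),300)[:1]:
    r=rect(c,b,45);print(r,st(r[:2]))
blue=cv2.inRange(H,(100,90,50),(125,255,255))
for b in blobs(blue,(140,120,290,260))[:3]: print("blue",rect(c,b,35))
rd=cv2.inRange(H,(0,150,80),(6,255,255))|cv2.inRange(H,(174,150,80),(180,255,255))
m=np.zeros_like(rd);m[170:260,330:420]=rd[170:260,330:420]
v,u=np.nonzero(m);P=ray(c,np.c_[u,v],118);print(P.min(0),P.max(0))
arm=P[P[:,1]>-295];vx,vy,x0,y0=cv2.fitLine(arm.astype(np.float32),cv2.DIST_HUBER,0,.01,.01)[:,0]
print("arm",np.degrees(np.arctan2(vy,vx)),x0,y0)
E
```

```text
t: 20.43
eef_pos: [322.4, -552.3, 228.4]
tcp_rot: [-3.141, -0.001, -1.444]
ft_force: [0.0, 0.4, 0.5]
opening: 0.003
[645.2 161.1 117.   83.2  80.5] [[41.61760921 51.35975666]]
blue [692.2 121.6 219.2  19.4  80.5]
blue [753.6 214.9  52.2  47.6  80.9]
blue [640.5 233.8  19.2  67.8  85.4]
[ 530.96099043 -348.22884384] [ 573.28759618 -229.72045694]
arm -80.8822 543.20416 -265.9686
```

View pics/t3.png

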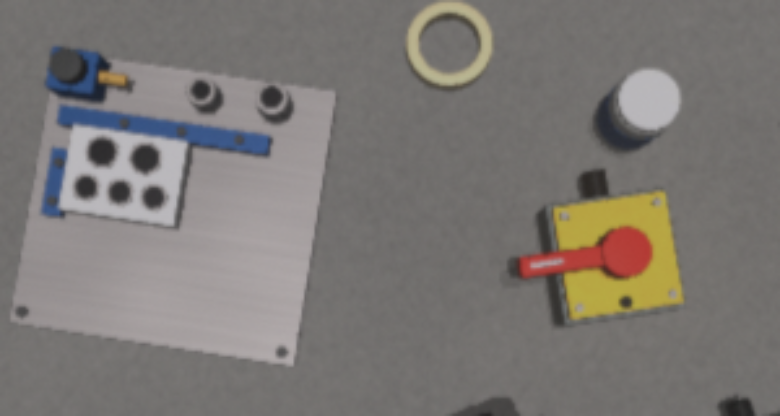

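The handle now points at 99.1° (full on is about 98°) and the black off dot is exposed. The blank measures (41.6,51.4) against a target of (41,50), parallel to the fence, and nothing else has moved. Handing in.

```bash
python3 -c "
from cell import *
print(job_done())"
```

```text
the job is handed in; nothing more can be done
None
```

The blank is seated against both blue stops, the red handle is turned to on, and I handed the job in after about 20.5 s of robot time. No verdict was reported.

**Blank:** I slid it flat on the plate with two spread fingers, first to the fence, then along it to the end stop, then once more against the fence. Each push ended in a stall, at about 11 N, 18 N and 15 N. In the last top view its edges were parallel to the fence (80.5° for both). Its centre measured (41.6, 51.4) mm in station axes, against a target of (41, 50). That 1.4 mm is within the 2 mm camera calibration, so I relied on the stalls for the final fit.

**Handle:** I pushed it clockwise with closed fingers until it stalled at about 16 N. It then pointed at 99.1°, against about 98° for fully on, which is about 1.55 rad.

**Surroundings:** the ferrules, tape and can look unmoved, and the arm is parked clear of everything.

**Disagreements:**
- The two fence contacts differed by about 0.7 mm, at different positions along it. I put this down to a small error in my estimate of the station's angle.
- The last colour fit of the end stop read 85.4° instead of 80°. I think the blank now covering part of it caused this, but I did not check.

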